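# Hook up the splash guard of the polishing unit

## Robot

A 6-joint arm with a two-finger parallel gripper is mounted at the origin on the work surface. World frame = base frame: x ahead of the robot, y to its left, z up, the work surface at z = 0. Lengths are in m, angles in rad, forces in N, time in s.
With the tool pointing down it reaches from about 0.25 to 0.8 m from the base axis. Payload 8.5 kg.
Tool frame: the origin (TCP) lies at the very end of the fingers, on their centre line; the grasp point (between the pads) lies 19 mm behind it; z points along the fingers, y is the line along which they close (so a half turn about z gives the same grasp; the last joint's range is limited). The gripper opens to 85 mm and grips with 20 to 120 N. Pads are 22 mm wide; open, the fingers measure 114 mm over their backs; the gripper's body (76 mm by 85 mm) begins 54 mm behind the grasp point. The pads swing forward as they close: fully open they stand 13 mm farther back than shut.
Start: joints at [-1.322, 0.238, -0.013, 1.319, 0, 1.571], TCP at [0.129, -0.509, 0.231] pointing down, gripper open.
Joint ranges: [-2.66, 2.66], [-1.03, 1.9], [-1.14, 1.46], [-1.82, 2.27], [-1.45, 1.34], [-3.14, 3.14]. Speed limits (rad/s): [2.22, 2.22, 2.79, 3.14, 3.14, 3.14].

## Interface

Orientations are given as a unit quaternion [x, y, z, w].
In Python, from plant import env gives the robot as it stands.
- The arm moves only by the tool jog_arm, never from a script. Its argument "targets" is a list that holds one entry, the list of rows, each a list of 6 numbers: the shift along the world's x, y, z in cm, then the turn, a rotation vector about the world's x, y, z in degrees. A call has 1 to 10 rows; each row is the pose to reach, as a shift and turn from the pose commanded when the call began; what a row does not reach only later rows make up. A row lasts 1/10 s, in which the tool goes at most 50 mm and 8.59 degrees, less where a joint would pass 70% of its speed; a pose out of reach is approached as far as the arm can. A call with a gripper value outside its range is refused whole. "gripper" is the finger opening in cm, from 0 to 8.54, set as the call begins (left out, the last holds). The fingers move at their own pace and stop on an object; the grip force is fixed at half the most. Time passes only in rows, so rows that repeat a pose let the fingers close. It gives the time, the measured TCP pose, the force, the opening and the grip force at its end, in the units of the state.
- env.sense(): the state, without advancing time (a new reading comes with each control period).
- env.read_camera(name): name is "scene" or "top" or "wrist"; returns the picture (400x640x3 uint8, red, green, blue); there is no depth.
- env.camera_model(name): a dict with "mtx" (3x3 intrinsics, pixels), "k1" (the pictures are not rectified: a ray, as slopes to the right and down, at radius r is drawn at 1 + k1 r^2 times it, then the intrinsics apply), "world_from_camera" (4x4, takes a point from camera to world coordinates); the wrist camera has in their place "hand_eye" (4x4, takes a point from camera to tool coordinates, whose origin is the TCP and whose axes are the flange's). Camera axes: x right, y up, looking along -z (the intrinsics and any distortion apply to the point x, -y, -z); pixel columns grow to the right and rows downward; lengths in m; the calibration is good to about 2 mm. A picture is of the moment at which its call begins: read the wrist's pose just before it. camera_model takes no time and is no camera call.
- env.hand_in(): hands the job in; it is judged then, once.
The state is a dict: "time": time; "qpos": joint angles; "joint_vel": joint speeds; "tau": joint torques, N m; "position": TCP position; "tcp_rot": TCP orientation; "ft_force": force on the tool from outside, world axes, zero at the start; "ft_torque": the same for the moment, N m; "finger_gap": finger opening in m; "gripper_force": force on a finger pad.
Only numpy, scipy, OpenCV 4.12 (cv2) and the standard library are available. Lean on these libraries where they do the work, as an engineer would, in place of code of your own. Each camera call takes 0.05 s, during which the arm holds its last target. There are 200 camera calls.

## Task

The dental bench polishing unit must be opened for cleaning: lift its clear drop guard by the black knob of the hinged steel bar, swing the bar upright and hook its slot down into the notch of the steel plate above the guard, so that the guard hangs there by itself when you let go. A lamp overhangs the notch, so come in slantwise from the guard's side, and leave the bottle, instrument cassette and bowl beside the unit where they stand.

Things in the scene. Friction and masses are not known exactly. Their poses are not given: they have to be found in the camera images.
- station: Fixed polishing unit: steel base 275 x 318 mm, two aluminium posts 375 mm tall at its front (y = +150 and -150 mm), motor behind. Origin on the table midway between the posts; z up, own -x is the front (guard side, towards the robot), y along the guard. A steel cross rail joins the posts in front, 195 to 225 mm up.
- lamp_edge (a point): Middle of the lower front edge of the white lamp box lying on the posts (330 mm wide, 30 mm tall, 46 mm deep to the back): 375 mm above the table, at station x = -16 mm. Over the notch a vertical tool hits the lamp; one leaning back to the front by 30 to 45 degrees does not. Axes as the station's.
- notch (a point): Centre of the floor of the notch, 250 mm above the table, at x = -9 mm, y = 0 of the station. The notch is 30 mm wide (along y) and 12 mm deep, open at the top, in an upright steel plate 6 mm thick (along x) and 70 mm wide. Axes as the station's.
- guard (a joint): Height (m) of the clear drop guard (276 mm wide, 115 mm tall) above its lowest position; slides vertically between the posts, 0 to 0.115. Guard and bar weigh 0.5 to 0.75 kg and drop when let go. With the bar hanging in the notch it reads 0.075; to bring the bar's lip over the notch floor it must be at least 0.092.
- bar (a joint): Angle (rad) of the bar on the guard: 0 upright, positive leaning to the front (station -x), -0.08 to 0.75. Stiff hinge (0.2 N m): stays where left. Hinge line along station y, at station x = -30 mm, y = 0, height 75 mm + joint guard. Above 0.35 the lip clears the front of the notch plate while the guard is lifted; hooked, it reads -0.06 to 0.07.
- bar_knob (a point): Centre of the black disc knob at the bar's upper end, to be gripped across its flat faces: 36 mm diameter, 22 mm thick along station y, 155 mm from the hinge line along the bar. The bar below it is 24 mm wide, 10 mm thick (along y). Axes of the bar: z along the bar from hinge to knob, y as the station's, x to the back.
- bar_slot (a point): Top middle of the slot at the back of the bar: 100 mm from the hinge along the bar (55 mm below the knob's centre), 21 mm behind the bar's middle line. Slot 18 mm wide (along x), 16 mm deep, open downwards, between the bar and the 8 mm thick lip at the end of its arm; hooked, this point lies on the notch point. Axes of the bar.
- spray_mid (a point): Bystander: white bottle, 64 mm diameter, 160 mm tall; point half-way up.
- cassette_mid (a point): Bystander: slatted steel instrument cassette, open at the top, 100 x 170 x 35 mm; point half-way up its middle.
- bowl_mid (a point): Bystander: steel bowl, 110 mm diameter, 45 mm tall; point half-way up its middle.

How it is judged:
At the end, for the whole second after the job is handed in: The guard hangs still (slower than 10 mm/s), 68 to 82 mm above its lowest position, with the bar upright (leaning to the front by less than 0.12 rad) and its slot on the notch floor (within 13 mm), let go (value of joint guard between 0.068 and 0.082 m and value of joint bar below 0.12 rad and distance between bar_slot and notch below 0.013 m and velocity of joint guard between -0.01 and 0.01 m/s); the robot touches nothing.
It fails at once if a bystander is moved more than 30 mm (distance of any of spray_mid, cassette_mid, bowl_mid from where it was at the start of the episode above 0.03 m).
It also fails if it takes over 38 s, if anything falls off the work surface, if the arm or the gripper's body presses on something with over 40 N, if the wrist force passes 120 N, or if a joint passes its speed limit or range.

## Working session

There is one attempt and no reset: what is moved stays moved. The work goes in short steps, Python scripts to look and compute and a tool call to move; the robot and the scene stay as the last step left them, time stands still between calls to the robot, and variables do not carry over. Pictures are saved under pics/ and viewed, at most 11 in all, crops included, and the job is handed in when it is done.

Besides the shell and the picture viewer there is one more tool, called after "Call:" as name(argument=value, ...) on one line, values as JSON. jog_arm: Moves the arm, as the interface text tells. Its arguments: {"type":"object","properties":{"targets":{"type":"array","items":{"type":"array","items":{"type":"array","items":{"type":"number"}}}},"gripper":{"type":"number"}},"required":["targets"]}

```bash
ls; mkdir -p pics; python3 - <<'E'
from plant import env
import cv2
for n in ("scene","top"):
    im=env.read_camera(n); cv2.imwrite(f"pics/{n}0.png",im[:,:,::-1])
    m=env.camera_model(n); print(n,m)
print(env.camera_model("wrist"))
print(env.sense())
E
```

```text
pics
scene {'mtx': array([[382.26993923,   0.        , 324.01167974],
       [  0.        , 382.26993923, 201.14733787],
       [  0.        ,   0.        ,   1.        ]]), 'k1': -0.07334673279258033, 'world_from_camera': array([[-0.87816656, -0.34289494,  0.33353644,  0.94914586],
       [ 0.47830521, -0.61936386,  0.62258536,  0.72288912],
       [-0.00690095,  0.70626586,  0.70791307,  1.06251038],
       [ 0.        ,  0.        ,  0.        ,  1.        ]])}
top {'mtx': array([[446.37442766,   0.        , 314.43641186],
       [  0.        , 446.37442766, 199.75320312],
       [  0.        ,   0.        ,   1.        ]]), 'k1': -0.10475418260119186, 'world_from_camera': array([[ 0.01776047,  0.98793602, -0.15384075,  0.32145731],
       [-0.99981406,  0.0163926 , -0.01015548, -0.03050308],
       [-0.00751112,  0.15399251,  0.98804347,  1.73439388],
       [ 0.        ,  0.        ,  0.        ,  1.        ]])}
{'mtx': array([[277.0389687 ,   0.        , 319.29217311],
       [  0.        , 277.0389687 , 198.8881049 ],
       [  0.        ,   0.        ,   1.        ]]), 'k1': 
[... 373 characters left out ...]
)}
{'time': 0.1, 'qpos': array([-1.32201053e+00,  2.38714020e-01, -1.41761820e-02,  1.31920242e+00,
        1.20472156e-05,  1.57078138e+00]), 'joint_vel': array([ 0.00075858, -0.00082742,  0.00166358, -0.00189861,  0.00026156,
        0.00053547]), 'tau': array([-8.56672577e-04, -5.39716244e+01,  3.47000706e+01,  1.34023855e-02,
       -2.14428974e-05, -3.57672121e-06]), 'position': array([ 0.12917967, -0.50846837,  0.23074304]), 'tcp_rot': array([ 9.92272039e-01,  1.24079731e-01, -7.44354634e-05, -6.43888581e-04]), 'ft_force': array([-0.68253324,  0.39928568,  0.0217958 ]), 'ft_torque': array([-0.01779973,  0.01399139, -0.0481311 ]), 'gripper_force': 0.0, 'finger_gap': 0.08543490088502861}
```

View pics/scene0.png

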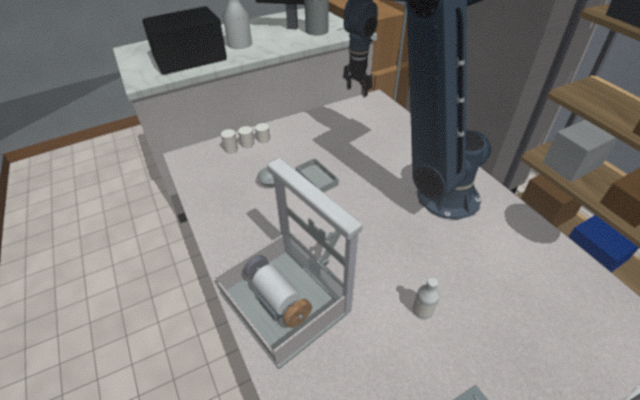

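View pics/top0.png

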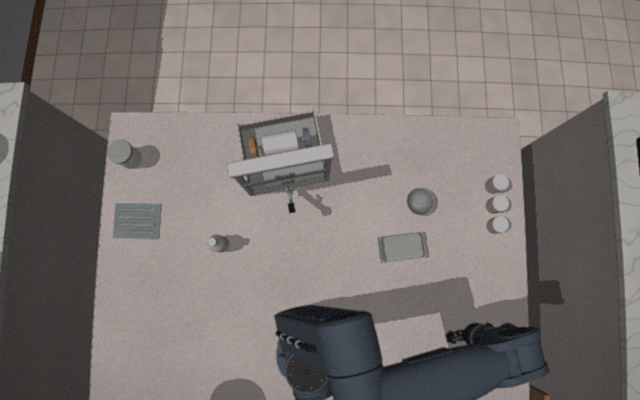

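The scene view shows the unit with the lamp bar from (275,165) to (355,230). In the top view, the lamp runs from (230,165) to (332,148), and the black knob is at about (292,208). I'll zoom in on both.

```bash
python3 - <<'E'
import cv2
a=cv2.imread("pics/top0.png")[100:220,220:350]; cv2.imwrite("pics/topc.png",cv2.resize(a,None,fx=5,fy=5,interpolation=cv2.INTER_CUBIC)[:600])
a=cv2.imread("pics/scene0.png")[150:365,205:375]; cv2.imwrite("pics/scenec.png",cv2.resize(a,None,fx=2.75,fy=2.75,interpolation=cv2.INTER_CUBIC))
E
```

```text
(no output)
```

View pics/topc.png

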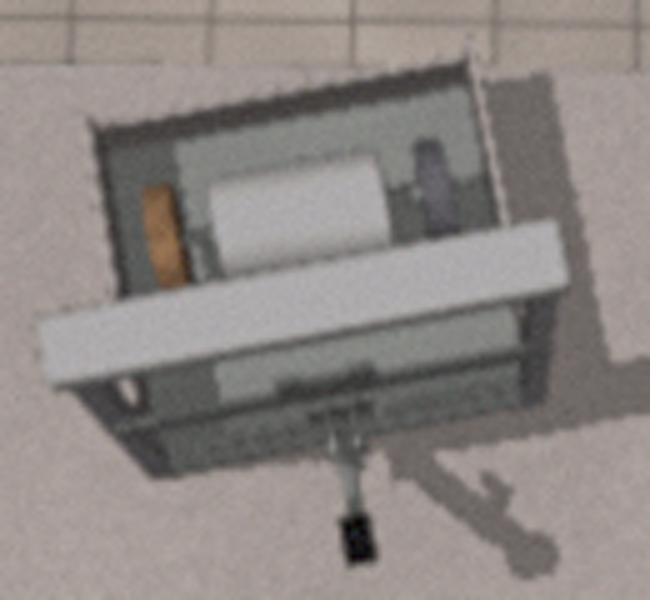

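View pics/scenec.png

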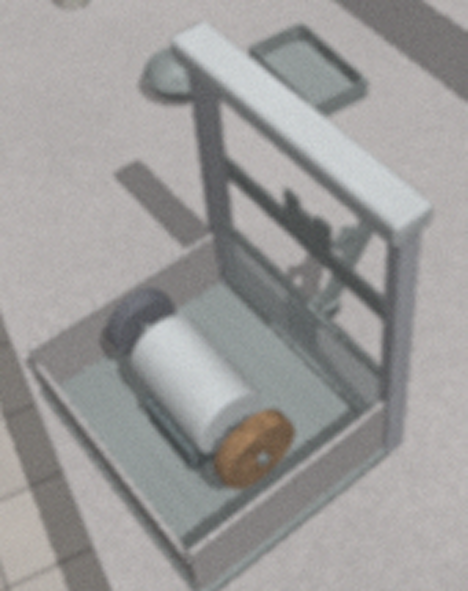

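Top crop: the lamp's top corners are at about (38,325), (555,225), (568,285) and (52,386), with the knob at (357,538). Scene crop: the lamp's top corners are at about (172,40), (208,22), (432,208) and (393,235). I'll fit the station pose and bar angle to these.

```bash
cat > h.py <<'E'
import numpy as np
from plant import env
from scipy.spatial.transform import Rotation as R
def proj(n,P,T=None):
    m=env.camera_model(n)
    if T is None: T=m["world_from_camera"]
    c=(np.atleast_2d(P)-T[:3,3])@T[:3,:3]
    s=np.c_[c[:,0],-c[:,1]]/-c[:,2:3]
    s=s*(1+m["k1"]*(s**2).sum(1,keepdims=True))
    return s*m["mtx"][0,0]+m["mtx"][:2,2]
def wristT():
    s=env.sense(); T=np.eye(4); T[:3,:3]=R.from_quat(s["tcp_rot"]).as_matrix(); T[:3,3]=s["position"]
    return T@env.camera_model("wrist")["hand_eye"]
def S(p,q): # station->world
    c,s=np.cos(p[2]),np.sin(p[2]); q=np.atleast_2d(q)
    return np.c_[p[0]+c*q[:,0]-s*q[:,1],p[1]+s*q[:,0]+c*q[:,1],q[:,2]]
def knob(b,g=0,l=.155,off=0): return np.array([-.03-l*np.sin(b)+off*np.cos(b),0,.075+g+l*np.cos(b)+off*np.sin(b)])
E
python3 - <<'E'
from h import *
from scipy.optimize import least_squares
f,bk=-.016,.030
L=np.array([[bk,.165,.405],[bk,-.165,.405],[f,-.165,.405],[f,.165,.405]])
ut=np.array([[38,325],[555,225],[568,285],[52,386],[357,538]])/5+[220,100]
us=np.array([[172,40],[208,22],[432,208],[393,235]])/2.75+[205,150]
Ls=L[[1,2,3,0]]
def r(p): return np.r_[(proj("top",S(p,np.vstack([L,knob(p[3])])))-ut).ravel(),(proj("scene",S(p,Ls))-us).ravel()]
o=least_squares(r,[.55,.05,.17,.5]);p=o.x
print(p,np.degrees(p[2]));print(o.fun.reshape(-1,2).round(1))
print("knob",S(p,knob(p[3])),"hinge",S(p,[-.03,0,.075]),"notch",S(p,[-.009,0,.25]))
E
```

```text
[0.64329555 0.09229641 0.19801909 0.586238  ] 11.34565811188122
[[-2.5 -2.6]
 [-0.4 -1.7]
 [-0.2  0.6]
 [-3.2 -0.4]
 [-1.5  0.3]
 [-1.4 -2.5]
 [-0.7 -2.8]
 [ 0.9 -2.4]
 [ 0.4 -2.3]]
knob [[0.52980671 0.06952504 0.20411931]] hinge [[0.61388181 0.08639458 0.075     ]] notch [[0.63447143 0.09052586 0.25      ]]
```

```bash
cat >> h.py <<'E'
def toolR(yaw,L):
    c,s=np.cos(yaw),np.sin(yaw); Y=R.from_euler("z",yaw).as_matrix()
    return Y@np.array([[np.cos(L),0,np.sin(L)],[0,-1,0],[np.sin(L),0,-np.cos(L)]])
def row(K,yaw,Ldeg,d=0,cur=None):
    "shift+turn from current pose so that grasp point is d short of K"
    s=env.sense() if cur is None else cur; M=toolR(yaw,np.radians(Ldeg)); t=np.ravel(K)+(.019-d)*M[:,2]
    rv=R.from_matrix(M)*R.from_quat(s["tcp_rot"]).inv()
    return np.r_[(t-s["position"])*100,np.degrees(rv.as_rotvec())].round(2),t.round(3)
E
python3 - <<'E'
from h import *
p=[.643,.092,.198];K=S(p,knob(.586))
for L,d in ((40,.12),(60,.12),(60,.1)): print(L,d,row(K,p[2],L,d))
E
```

```text
40 0.12 (array([ 33.67,  56.49,   5.08,   8.79, -39.03,  -2.82]), array([0.466, 0.056, 0.282]))
60 0.12 (array([ 31.46,  56.05,   2.39,  13.23, -58.53,  -2.68]), array([0.444, 0.052, 0.255]))
60 0.1 (array([ 33.16,  56.39,   1.39,  13.23, -58.53,  -2.68]), array([0.461, 0.055, 0.245]))
```

Call:
jog_arm(targets=[[[4,6,3,1,-5,0],[8,11,5,2,-10,0],[11,15,6,3,-15,-1],[14,20,6,4,-20,-1],[16,25,6,5,-25,-1],[19,30,6,7,-30,-1.5],[21,35,6,8,-36,-2],[24,40,5,9,-42,-2],[26,44,5,11,-48,-2],[28,48,4,12,-53,-2.5]]])

```text
time: 1.1
position: [0.3756, -0.094, 0.2786]
tcp_rot: [0.888, 0.09, 0.448, -0.044]
ft_force: [1.4, -0.5, -0.6]
finger_gap: 0.0851
gripper_force: 0.0
```

Call:
jog_arm(targets=[[[2,4,-1,1,-4,0],[3.5,8,-1.6,1.2,-5.5,0],[3.5,8,-1.6,1.2,-5.5,0],[3.5,8,-1.6,1.2,-5.5,0],[3.5,8,-1.6,1.2,-5.5,0]]])

```text
time: 1.6
position: [0.4104, -0.015, 0.2628]
tcp_rot: [0.866, 0.089, 0.489, -0.049]
ft_force: [0.4, 1.6, -0.4]
finger_gap: 0.0852
gripper_force: 0.0
```

```bash
python3 - <<'E'
from h import *; import cv2
p=[.643,.092,.198];K=S(p,knob(.586))
print(row(K,p[2],60,.12), env.sense()["qpos"].round(3),env.sense()["time"])
T=wristT(); cv2.imwrite("pics/w1.png",env.read_camera("wrist")[:,:,::-1]); np.save("T1.npy",T)
E
```

```text
(array([ 3.34,  6.7 , -0.82,  0.41, -1.02, -0.33]), array([0.444, 0.052, 0.255])) [-0.416 -0.548 -1.082  0.103  0.519  2.786] 1.6
```

View pics/w1.png

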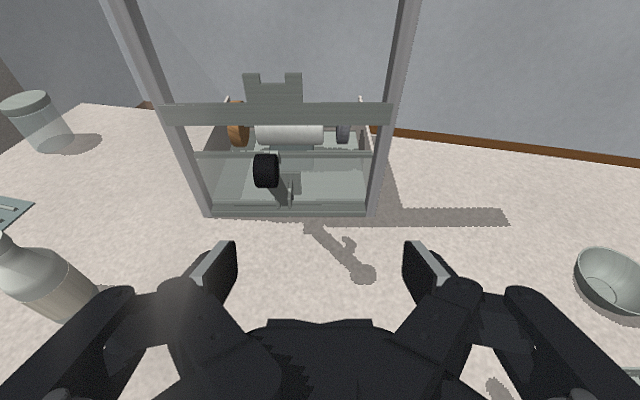

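The view is from the standoff. The knob is at about (266,171), the top corners of the notch plate at (243,73) and (303,73), and the notch floor at about (272,83). The bottle is at lower left and the bowl at right, both clear. I'll zoom in once for accuracy.

```bash
python3 - <<'E'
import cv2
a=cv2.imread("pics/w1.png")[60:225,155:400]; cv2.imwrite("pics/w1c.png",cv2.resize(a,None,fx=3.2,fy=3.2,interpolation=cv2.INTER_CUBIC))
E
```

```text
(no output)
```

View pics/w1c.png

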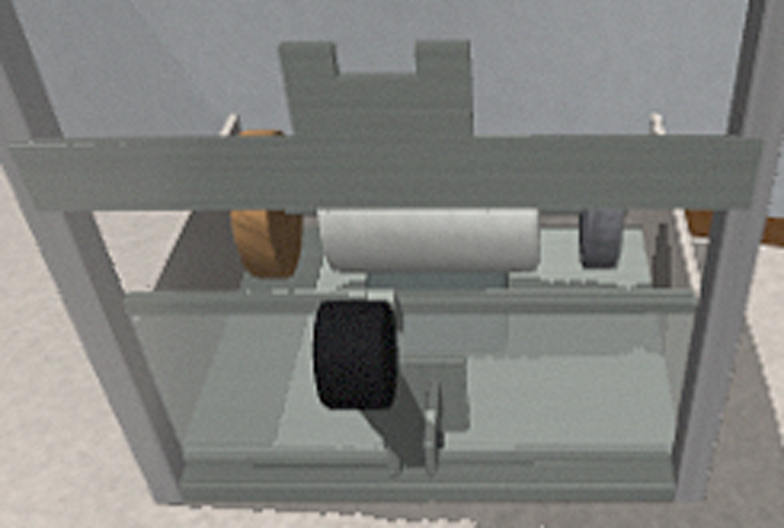

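```bash
python3 - <<'E'
from h import *
from scipy.optimize import least_squares
f,bk=-.016,.030; T=np.load("T1.npy")
L=np.array([[bk,.165,.405],[bk,-.165,.405],[f,-.165,.405],[f,.165,.405]])
ut=(np.array([[38,325],[555,225],[568,285],[52,386],[357,538]])+.5)/5-.5+[220,100]
us=(np.array([[172,40],[208,22],[432,208],[393,235]])+.5)/2.75-.5+[205,150]
Ls=L[[1,2,3,0]]
W=np.array([[-.012,.035,.262],[-.012,.015,.262],[-.012,-.015,.262],[-.012,-.035,.262],[-.012,.015,.25],[-.012,-.015,.25]])
uw=(np.array([[281,47],[335,47],[416,46],[470,46],[338,76],[416,76],[356,354]])+.5)/3.2-.5+[155,60]
rt=lambda p:(proj("top",S(p,np.vstack([L,knob(p[3])])))-ut).ravel()
rs=lambda p:(proj("scene",S(p,Ls))-us).ravel()
rw=lambda p:(proj("wrist",S(p,np.vstack([W,knob(p[3])])),T)-uw).ravel()
for a,b in ((0,1),(.3,1),(1,0)):
    o=least_squares(lambda p:np.r_[a*rt(p),a*rs(p),b*rw(p)],[.64,.09,.2,.58]);p=o.x
    print(a,b,p.round(4),rw(p).reshape(-1,2).round(1).tolist(),"knob",S(p,knob(p[3])).round(4))
    print(rt(p).round(1),rs(p).round(1))
E
```

```text
0 1 [0.6476 0.0902 0.2002 0.596 ] [[-0.4, -0.4], [-0.3, -0.5], [-0.1, -0.2], [0.0, -0.1], [0.2, 0.5], [0.7, 0.5], [0.0, 0.0]] knob [[0.5329 0.0669 0.2033]]
[-1.4 -3.5  0.7 -2.7  0.9 -0.5 -2.  -1.3 -0.3 -0.2] [-3.  -2.1 -2.2 -2.4 -0.7 -2.1 -1.3 -2. ]
0.3 1 [0.6473 0.0902 0.2008 0.5947] [[-0.5, -0.3], [-0.4, -0.4], [-0.2, -0.1], [0.0, -0.0], [0.1, 0.6], [0.6, 0.6], [0.0, 0.0]] knob [[0.5328 0.0669 0.2034]]
[-1.4 -3.4  0.7 -2.7  0.9 -0.4 -2.  -1.2 -0.3 -0.1] [-2.9 -2.1 -2.1 -2.4 -0.6 -2.2 -1.2 -2.1]
1 0 [0.6441 0.0925 0.1982 0.5804] [[-3.5, 0.6], [-3.3, 0.6], [-2.9, 0.9], [-2.7, 0.9], [-2.7, 1.6], [-2.0, 1.6], [-3.3, -0.4]] knob [[0.5313 0.0699 0.2046]]
[-2.2 -2.5 -0.  -1.5  0.2  0.7 -2.8 -0.3 -1.2  0.2] [-1.4 -2.1 -0.6 -2.4  1.  -1.9  0.4 -1.8]
```

The wrist fit is good: residuals are below 0.7 px, and it agrees with the overview to within 3 mm. The knob is at (0.533, 0.067, 0.203) and b ≈ 0.595. Next I'll work out the approach.

```bash
cat >> h.py <<'E'
P=[.647,.0905,.2003]; B0=.595
E
python3 - <<'E'
from h import *
for d in (.12,.07,0): print(row(S(P,knob(B0)),P[2],60,d))
E
```

```text
(array([ 3.6 ,  6.59, -0.93,  0.41, -1.01, -0.07]), array([0.447, 0.05 , 0.254]))
(array([ 7.84,  7.45, -3.43,  0.41, -1.01, -0.07]), array([0.489, 0.058, 0.229]))
(array([13.78,  8.66, -6.93,  0.41, -1.01, -0.07]), array([0.549, 0.071, 0.194]))
```

Call:
jog_arm(targets=[[[1.5,3,0,0.4,-1,0],[3.6,6.6,-0.9,0.4,-1,0],[3.6,6.6,-0.9,0.4,-1,0],[6,7.1,-2.3,0.4,-1,0],[7.8,7.4,-3.4,0.4,-1,0],[7.8,7.4,-3.4,0.4,-1,0],[7.8,7.4,-3.4,0.4,-1,0]]], gripper=5.5)

```text
time: 2.35
position: [0.4921, 0.0562, 0.2352]
tcp_rot: [0.865, 0.086, 0.492, -0.05]
ft_force: [-0.8, 0.3, -0.7]
finger_gap: 0.0547
gripper_force: 0.0
```

```bash
python3 - <<'E'
from h import *; import cv2
s=env.sense();print(row(S(P,knob(B0)),P[2],60,0), s["qpos"].round(3),s["time"])
T=wristT(); im=env.read_camera("wrist"); cv2.imwrite("pics/w2.png",im[:,:,::-1])
# dark blob = knob: threshold near predicted centre
u=proj("wrist",S(P,knob(B0)),T)[0]; print("pred knob px",u)
g=im.max(2)[:260]<45; n,l,st,c=cv2.connectedComponentsWithStats(g.astype("uint8"))
print([(st[i].tolist(),c[i].round(1).tolist()) for i in range(1,n) if st[i][4]>200])
E
```

```text
(array([ 5.65,  1.43, -4.13,  0.09, -0.7 ,  0.06]), array([0.549, 0.071, 0.194])) [ 0.017 -0.298 -1.14  -0.298  0.157  3.048] 2.35
pred knob px [314.77072816 225.07738801]
[([301, 203, 31, 47, 1199], [315.7, 226.3]), ([252, 234, 18, 26, 280], [262.3, 249.4]), ([370, 234, 18, 26, 274], [376.3, 249.5])]
```

View pics/w2.png

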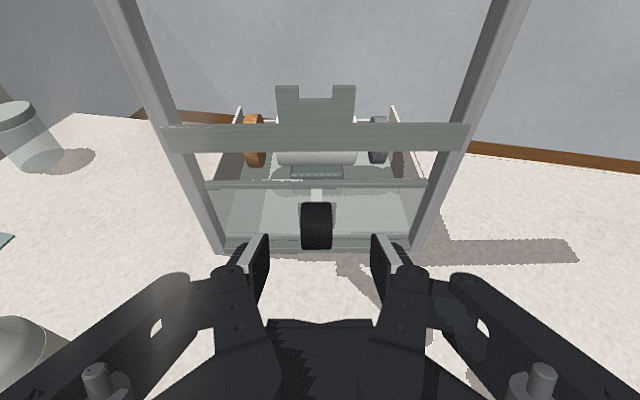

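The knob is centred between the open fingers: predicted (315,225), seen (316,226). Joint 3 is at its limit, so I'll go halfway with slightly less lean and check.

Call:
jog_arm(targets=[[[1.5,0.4,-1,0,2,0],[3,0.8,-2.1,-0.4,4,0],[3,0.8,-2.1,-0.4,4,0],[3,0.8,-2.1,-0.4,4,0]]])

```text
time: 2.8
position: [0.5214, 0.0651, 0.2155]
tcp_rot: [0.881, 0.087, 0.463, -0.05]
ft_force: [-0.6, 0.8, 0.1]
finger_gap: 0.0547
gripper_force: 0.0
```

```bash
python3 - <<'E'
from h import *
s=env.sense();print(s["position"].round(4),s["qpos"].round(3),s["ft_force"].round(1))
for L in (50,55,60): print(L,row(S(P,knob(B0)),P[2],L,0))
E
```

```text
[0.5214 0.0651 0.2155] [ 0.049 -0.2   -1.073 -0.265  0.129  3.062] [-0.6  0.8  0.1]
50 (array([ 2.53,  0.51, -2.43, -1.54,  5.29,  0.02]), array([0.547, 0.07 , 0.191]))
55 (array([ 2.63,  0.53, -2.3 , -0.54,  0.39, -0.  ]), array([0.548, 0.07 , 0.192]))
60 (array([ 2.72,  0.55, -2.16,  0.45, -4.51, -0.02]), array([0.549, 0.071, 0.194]))
```

Call:
jog_arm(targets=[[[1.3,0.3,-1.2,-0.3,0.2,0],[2.6,0.5,-2.3,-0.5,0.4,0],[2.6,0.5,-2.3,-0.5,0.4,0],[2.6,0.5,-2.3,-0.5,0.4,0]]])

```text
time: 3.2
position: [0.5467, 0.0704, 0.192]
tcp_rot: [0.883, 0.089, 0.459, -0.047]
ft_force: [0.0, 0.3, -0.0]
finger_gap: 0.0548
gripper_force: 0.0
```

Call:
jog_arm(targets=[[[0,0,0,0,0,0],[0,0,0,0,0,0],[0,0,0,0,0,0],[0,0,0,0,0,0],[0,0,0,0,0,0],[0,0,0,0,0,0]]], gripper=1.5)

```text
time: 3.8
position: [0.5477, 0.0702, 0.1933]
tcp_rot: [0.882, 0.089, 0.46, -0.046]
ft_force: [-7.1, -5.2, 7.5]
finger_gap: 0.0212
gripper_force: 58.8
```

```bash
python3 - <<'E'
from h import *
s=env.sense();print(s["position"].round(4),s["qpos"].round(3),s["ft_force"].round(1),s["ft_torque"].round(2),s["finger_gap"],s["gripper_force"])
print("err",row(S(P,knob(B0)),P[2],55,0))
for L,b,g in ((55,B0,.05),(58,B0,.1),(58,.45,.104),(52,.3,.104),(45,.0,.104),(45,-.0,.1)): print(L,b,g,row(S(P,knob(b,g)),P[2],L,0)[0])
E
```

```text
[0.5477 0.0702 0.1933] [ 0.067 -0.09  -1.076 -0.372  0.109  3.065] [-7.1 -5.2  7.5] [-0.49  0.71 -0.06] 0.02120968187898398 58.75498294830322
err (array([-0.  ,  0.01, -0.09, -0.01,  0.09,  0.  ]), array([0.548, 0.07 , 0.192]))
55 0.595 0.05 [-0.    0.01  4.91 -0.01  0.09  0.  ]
58 0.595 0.1 [ 0.05  0.03 10.    0.59 -2.85  0.  ]
58 0.45 0.104 [ 1.96  0.41 11.52  0.59 -2.85  0.  ]
52 0.3 0.104 [ 3.96  0.82 12.21 -0.6   3.03  0.  ]
45 0.0 0.104 [ 8.3   1.7  12.72 -2.    9.89  0.  ]
45 -0.0 0.1 [ 8.3   1.7  12.32 -2.    9.89  0.  ]
```

The grip is firm: gap 21 mm, 59 N. Now I'll lift the guard straight up.

Call:
jog_arm(targets=[[[0,0,1,0,0,0],[0,0,2,0,0,0],[0,0,3,0,0,0],[0,0,4,0,0,0],[0,0,5,0,0,0],[0,0,6,0,0,0],[0,0,7,0,0,0],[0,0,8,0,0,0],[0,0,9,0,0,0],[0,0,10.2,0,0,0]]])

```text
time: 4.8
position: [0.5472, 0.0701, 0.2938]
tcp_rot: [0.883, 0.089, 0.459, -0.046]
ft_force: [7.5, -3.5, -5.8]
finger_gap: 0.0217
gripper_force: 60.2
```

Call:
jog_arm(targets=[[[0,0,0,0,0,0],[0,0,0,0,0,0]]])

```text
time: 5.0
position: [0.5473, 0.0701, 0.2939]
tcp_rot: [0.883, 0.089, 0.459, -0.046]
ft_force: [5.4, -4.7, -4.5]
finger_gap: 0.0213
gripper_force: 60.5
```

```bash
python3 - <<'E'
from h import *; import cv2
s=env.sense();print(s["position"].round(4),s["qpos"].round(3),s["ft_force"].round(1),s["ft_torque"].round(2),s["finger_gap"],s["gripper_force"])
for L,b,g in ((55,B0,.104),(52,.45,.104),(50,.3,.104),(47,.15,.104),(45,.0,.104),(45,-.0,.095)): print(L,b,g,row(S(P,knob(b,g)),P[2],L,0)[0])
im=env.read_camera("wrist"); cv2.imwrite("pics/w3.png",im[:,:,::-1])
E
```

```text
[0.5473 0.0701 0.2939] [ 0.067 -0.278 -0.855  0.039  0.109  3.065] [ 5.4 -4.7 -4.5] [-0.65  0.69 -0.22] 0.021348270113623235 60.45060753822327
55 0.595 0.104 [ 0.04  0.02  0.25  0.01 -0.05  0.02]
52 0.45 0.104 [ 1.89  0.4   1.29 -0.59  2.89  0.02]
50 0.3 0.104 [ 3.97  0.82  2.09 -0.98  4.85  0.02]
47 0.15 0.104 [ 6.12  1.26  2.54 -1.58  7.79  0.02]
45 0.0 0.104 [ 8.34  1.71  2.66 -1.98  9.75  0.02]
45 -0.0 0.095 [ 8.34  1.71  1.76 -1.98  9.75  0.02]
```

View pics/w3.png

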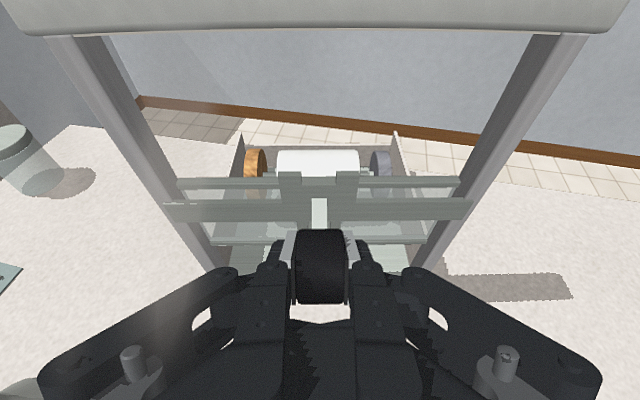

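The guard is up and the knob is held. The bar's arm at (319,212) stands centred in front of the notch, at about (319,180). Now I'll swing it upright.

Call:
jog_arm(targets=[[[0,0,0.25,0,0,0],[1,0.2,0.8,-0.3,1.5,0],[1.9,0.4,1.3,-0.6,2.9,0],[2.9,0.6,1.75,-0.8,3.9,0],[4,0.8,2.1,-1,4.9,0],[5.05,1.05,2.35,-1.3,6.3,0],[6.1,1.25,2.55,-1.6,7.8,0]]])

```text
time: 5.75
position: [0.6069, 0.0827, 0.3166]
tcp_rot: [0.914, 0.092, 0.394, -0.04]
ft_force: [-2.6, -3.1, -5.0]
finger_gap: 0.0214
gripper_force: 61.1
```

```bash
python3 - <<'E'
from h import *
s=env.sense();print(s["position"].round(4),s["qpos"].round(3),s["ft_force"].round(1),s["ft_torque"].round(2),s["gripper_force"])
for L,b,g in ((47,.15,.104),(46,.07,.104),(45,.0,.104),(45,-.0,.09),(45,0,.075),(45,0,.07)): print(L,b,g,row(S(P,knob(b,g)),P[2],L,0)[0])
E
```

```text
[0.6069 0.0827 0.3166] [ 0.098 -0.145 -0.564  0.34   0.075  3.071] [-2.6 -3.1 -5. ] [-0.78  2.4   0.15] 61.127883195877075
47 0.15 0.104 [ 0.17 -0.    0.27  0.04 -0.38 -0.02]
46 0.07 0.104 [ 1.35  0.24  0.38 -0.16  0.6  -0.02]
45 0.0 0.104 [ 2.39  0.45  0.4  -0.36  1.58 -0.02]
45 -0.0 0.09 [ 2.39  0.45 -1.   -0.36  1.58 -0.02]
45 0 0.075 [ 2.39  0.45 -2.5  -0.36  1.58 -0.02]
45 0 0.07 [ 2.39  0.45 -3.   -0.36  1.58 -0.02]
```

Call:
jog_arm(targets=[[[0.6,0.1,0.2,0,0.5,0],[1.2,0.2,0.3,-0.2,0.7,0],[1.8,0.35,0.35,-0.3,1.2,0],[2.3,0.45,0.35,-0.3,1.5,0],[2.3,0.45,0.35,-0.3,1.5,0],[2.3,0.45,0.35,-0.3,1.5,0]]])

```text
time: 6.35
position: [0.632, 0.088, 0.3234]
tcp_rot: [0.917, 0.093, 0.385, -0.039]
ft_force: [-1.6, -0.6, -4.6]
finger_gap: 0.0213
gripper_force: 60.7
```

```bash
python3 - <<'E'
from h import *; import cv2
s=env.sense();print(s["position"].round(4),s["qpos"].round(3),s["ft_force"].round(1),s["ft_torque"].round(2),s["gripper_force"])
for L,b,g in ((45,.0,.104),(45,0,.075)): print(L,b,g,row(S(P,knob(b,g)),P[2],L,0)[0])
im=env.read_camera("wrist")[120:320,200:440]; cv2.imwrite("pics/w4.png",cv2.resize(im[:,:,::-1],None,fx=3,fy=3,interpolation=cv2.INTER_CUBIC))
E
```

```text
[0.632  0.088  0.3234] [ 0.105 -0.095 -0.49   0.384  0.07   3.074] [-1.6 -0.6 -4.6] [-0.29  1.94  0.55] 60.70222020149231
45 0.0 0.104 [-0.12 -0.08 -0.28 -0.16  0.5  -0.07]
45 0 0.075 [-0.12 -0.08 -3.18 -0.16  0.5  -0.07]
```

View pics/w4.png

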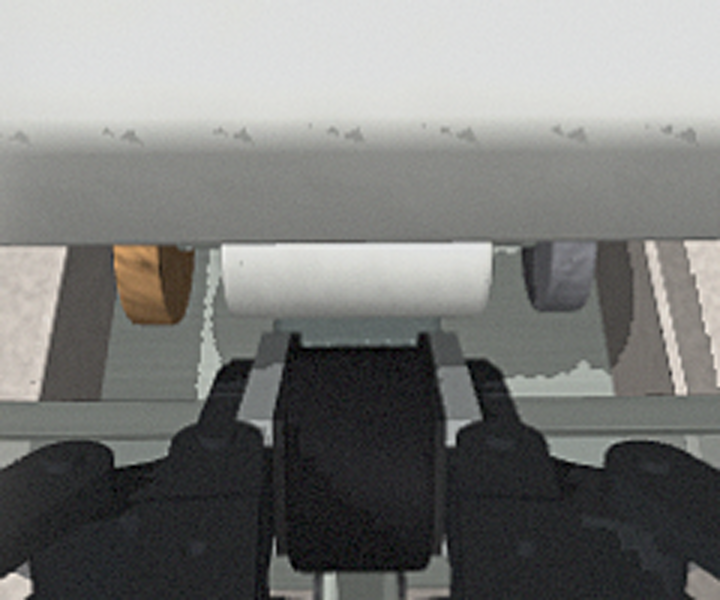

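The gripper is clear of the lamp edge (crop row ~243), and the knob is held. Now I'll lower it into the notch in steps.

Call:
jog_arm(targets=[[[-0.1,0,-0.4,0,0,0],[-0.1,0,-0.8,0,0,0],[-0.1,0,-1.2,0,0,0],[-0.1,0,-1.6,0,0,0],[-0.1,0,-2.0,0,0,0],[-0.1,0,-2.4,0,0,0],[-0.1,0,-2.4,0,0,0]]])

```text
time: 7.1
position: [0.6307, 0.0878, 0.2986]
tcp_rot: [0.918, 0.092, 0.384, -0.039]
ft_force: [0.7, 0.4, -5.9]
finger_gap: 0.021
gripper_force: 60.4
```

Call:
jog_arm(targets=[[[0,0,-0.2,0,0,0],[0,0,-0.4,0,0,0],[0,0,-0.6,0,0,0],[0,0,-0.6,0,0,0]]])

```text
time: 7.5
position: [0.6308, 0.0878, 0.293]
tcp_rot: [0.918, 0.092, 0.385, -0.039]
ft_force: [2.6, 0.4, -6.1]
finger_gap: 0.0217
gripper_force: 60.5
```

```bash
python3 - <<'E'
from h import *; import cv2
s=env.sense();print(s["position"].round(4),s["ft_force"].round(1),s["ft_torque"].round(2),s["gripper_force"])
print(row(S(P,knob(0,.075)),P[2],45,0)[0])
E
```

```text
[0.6308 0.0878 0.293 ] [ 2.6  0.4 -6.1] [-0.02  0.85  0.47] 60.463582277297974
[-0.01 -0.06 -0.15 -0.14  0.47 -0.05]
```

Call:
jog_arm(targets=[[[0,0,-0.1,0,0,0],[0,0,-0.2,0,0,0],[0,0,-0.2,0,0,0]]])

```text
time: 7.8
position: [0.6313, 0.0879, 0.2929]
tcp_rot: [0.917, 0.093, 0.386, -0.039]
ft_force: [-4.0, 0.6, 3.5]
finger_gap: 0.0214
gripper_force: 62.0
```

Call:
jog_arm(targets=[[[0,0,-0.1,0,0,0],[0,0,-0.2,0,0,0],[0,0,-0.2,0,0,0]]])

```text
time: 8.1
position: [0.6319, 0.088, 0.2929]
tcp_rot: [0.916, 0.093, 0.387, -0.039]
ft_force: [-11.5, -1.7, 14.0]
finger_gap: 0.0212
gripper_force: 63.6
```

It seats at z = 0.293 (g ≈ 0.076) and the force now pushes up. Resting on the horns would have stopped it at 0.087 or higher, so it is hooked. I'll ease off, look, then open.

Call:
jog_arm(targets=[[[0,0,0.25,0,0,0],[0,0,0.25,0,0,0]]])

```text
time: 8.3
position: [0.6312, 0.0878, 0.2929]
tcp_rot: [0.917, 0.092, 0.385, -0.039]
ft_force: [-3.5, 0.0, 3.3]
finger_gap: 0.0212
gripper_force: 61.5
```

Call:
jog_arm(targets=[[[0,0,0,0,0,0],[0,0,0,0,0,0],[0,0,0,0,0,0],[0,0,0,0,0,0],[0,0,0,0,0,0]]], gripper=5)

```text
time: 8.8
position: [0.6309, 0.0878, 0.2916]
tcp_rot: [0.918, 0.092, 0.385, -0.039]
ft_force: [0.0, -0.0, -0.2]
finger_gap: 0.0501
gripper_force: 0.0
```

```bash
python3 - <<'E'
from h import *; import cv2
s=env.sense();print(s["position"].round(4),s["ft_force"].round(1),s["finger_gap"],s["gripper_force"])
print(toolR(P[2],np.radians(45))[:,2]*-12)
im=env.read_camera("wrist"); cv2.imwrite("pics/w5.png",im[:,:,::-1])
E
```

```text
[0.6309 0.0878 0.2916] [ 0.  -0.  -0.2] 0.050122743517907964 0.0
[-8.31563457 -1.68825994  8.48528137]
```

View pics/w5.png

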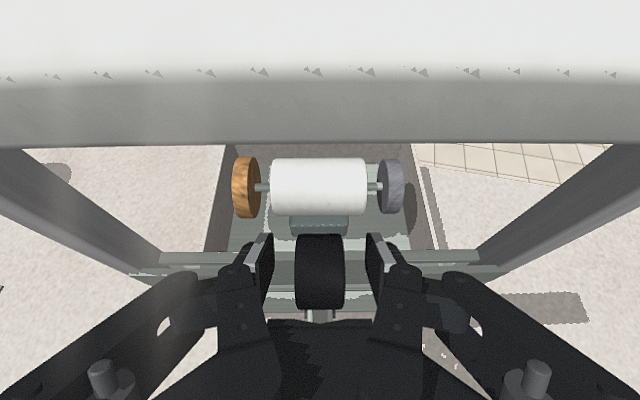

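The fingers are open and the knob stays up at (320,270), between the pads with space on both sides. I'll back out along the tool axis.

Call:
jog_arm(targets=[[[-1.5,-0.3,1.5,0,0,0],[-3.5,-0.7,3.5,0,0,0],[-5.5,-1.1,5.5,0,0,0],[-8,-1.6,8,0,0,0],[-11,-2.3,9,0,0,0],[-14,-2.9,9,0,0,0],[-14,-2.9,9,0,0,0],[-14,-2.9,9,0,0,0]]])

```text
time: 9.65
position: [0.4907, 0.0587, 0.3826]
tcp_rot: [0.917, 0.092, 0.386, -0.039]
ft_force: [0.8, 0.4, 0.4]
finger_gap: 0.0497
gripper_force: 0.0
```

```bash
python3 - <<'E'
from h import *; import cv2
s=env.sense();print(s["position"].round(4),s["ft_force"].round(1))
T=wristT()
for n,q in (("knob",knob(0,.075)),("knob low b=.1",knob(.1,.075)),("knob fallen",knob(0,0))): print(n,proj("wrist",S(P,q),T).round(0))
im=env.read_camera("wrist"); im=im[60:400,140:500]; cv2.imwrite("pics/w6.png",cv2.resize(im[:,:,::-1],None,fx=1.75,fy=1.75))
E
```

```text
[0.4907 0.0587 0.3826] [0.8 0.4 0.4]
knob [[319. 156.]]
knob low b=.1 [[319. 168.]]
knob fallen [[319. 193.]]
```

View pics/w6.png

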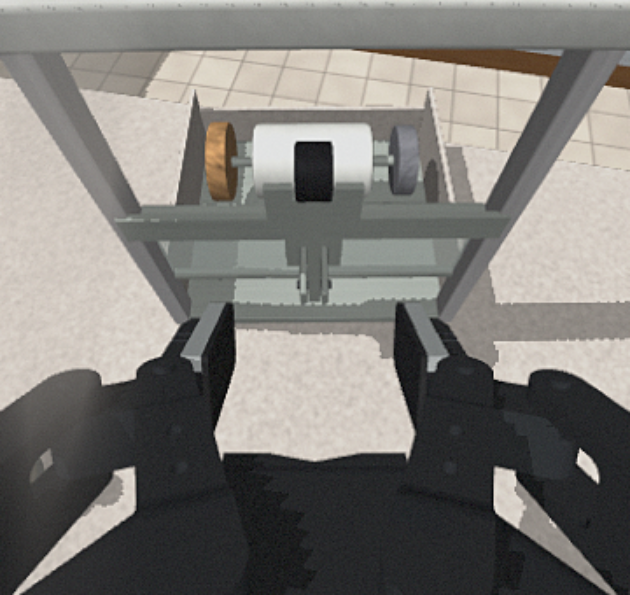

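The knob is at crop (314,171), which is full-frame (319,158). The prediction for a hooked bar was (319,156). The bar stands upright in the notch, the guard hangs and the gripper is free, so I'm handing in.

```bash
python3 -c "
from plant import env
print(env.hand_in())"
```

```text
the job is handed in; nothing more can be done
None
```

The guard hangs by its bar, hooked upright in the notch, with the gripper clear and the bystanders not touched. I handed the job in at about 9.7 s of the 38 s allowed; no verdict was returned.

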